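# Refit and lock the sugar dispenser's pouring top, then lift off its dust cap

## Robot

A 6-joint arm with a two-finger parallel gripper is mounted at the origin on the work surface. World frame = base frame: x ahead of the robot, y to its left, z up, the work surface at z = 0. Lengths are in mm, angles in degrees, forces in N, time in s.
With the tool pointing down it reaches from about 300 to 850 mm from the base axis. Payload 4.2 kg.
Tool frame: the origin (TCP) lies on the centre line of the jaws, within the pads' length; the fingertips stand 11 mm ahead of it and the grasp point (between the pads) lies 8 mm behind it; z points along the fingers, y is the direction in which the jaws open and shut (so a half turn about z gives the same grasp; the last joint's range is limited). The gripper opens to 91 mm and grips with 3 to 60 N. Pads are 32 mm wide; open, the fingers measure 118 mm over their backs; the gripper's body (76 mm by 178 mm) begins 60 mm behind the grasp point.
Start: joints at [-70.359, 18.312, 89.639, -0, 72.044, -1.146], TCP at [204.067, -537.586, 224.976] pointing down, gripper open.
Joint ranges: [-177.97, 177.97], [-48.28, 115.42], [12.27, 149.76], [-77.06, 257.06], [2.81, 150.46], [-146.56, 146.56]. Speed limits (degrees/s): [147.25, 147.25, 180, 180, 180, 180].

## Interface

Orientations are given as [roll, pitch, yaw] about the fixed x, y, z axes, in that order (R = Rz(yaw) Ry(pitch) Rx(roll)).
In Python, from workcell import env, grab_frame gives the robot as it stands. The module is installed in compiled form; this text tells all that it offers.
- The arm moves only by the tool arm_command, never from a script. Its argument "series" is one flat list of numbers, 6 for each row, row after row: the shift along the world's x, y, z each as a share of 400 mm, from -1 to 1, then the turn, a rotation vector about the world's x, y, z each as a share of 45 degrees, from -1 to 1. A call has 1 to 20 rows; each row shifts and turns the commanded pose from where the row before left it; what a row does not reach is not made up. A row lasts 1/12 s, in which the tool goes at most 41.7 mm and 7.16 degrees, less where a joint would pass 70% of its speed; a pose out of reach is approached as far as the arm can. A call with a number of a shift or a turn outside -1 to 1 is refused whole. A call with a gripper value outside its range is refused whole. "hand" is the opening, from 0 (shut) to 1 (fully open), set as the call begins (left out, the last holds). The fingers move at their own pace and stop on an object; "newtons" is the grip in N (left out, the last holds). Time passes only in rows, so rows that do not move let the fingers close. It gives the time, the measured TCP pose, the force and the opening at its end, in the units of the state.
- env.state(): the state, without advancing time (a new reading comes with each control period).
- grab_frame(name): name is "side" or "top" or "wrist"; returns a dict with "frame" (420x560x3 uint8, red, green, blue), "intrinsics" (3x3 intrinsics, pixels), "R" (3x3) and "t" (3): a world point X has camera coordinates R X + t; the wrist camera has in their place "tool_from_camera" (4x4, takes a point from camera to tool coordinates, whose origin is the TCP and whose axes are the flange's). Camera axes: x right, y down, z forward; pixel columns grow to the right and rows downward; lengths in mm; the calibration is good to about 2 mm. A picture is of the moment at which its call begins: read the wrist's pose just before it. There is no depth.
- env.job_done(): hands the job in, once; it reports no verdict.
The state is a dict: "time_s": time; "qpos": joint angles; "qvel": joint speeds; "effort": joint torques, N m; "ee_pos": TCP position; "ee_rot": TCP orientation; "force": force on the tool from outside, world axes, zero at the start; "torque": the same for the moment, N m; "gripper_width": finger opening in mm.
Only numpy, scipy, OpenCV 4.12 (cv2) and the standard library are available. Lean on these libraries where they do the work, as an engineer would, in place of code of your own. Each camera call takes 0.05 s, during which the arm holds its last target.

## Task

The sugar dispenser has just been refilled: pick up its pouring top by the black rim, with the dust cap still sitting on it, and lower the two as one gently (no dropping) into the dispenser's mouth until the rim sits fully home. Then swing the thumb catch on the handle fully across so that it locks the pouring top down. Finally lift off the dust cap alone, leaving the locked pouring top undisturbed, and finish while still holding the cap, still and upright, 8 to 10 cm above where it sat, over the dispenser; do not let go of it, and leave the kettle, mugs and spoon dish where they are.

Things in the scene. Friction and masses are not known exactly. Their poses are not given: they have to be found in the camera images.
- dispenser: Steel sugar canister, 58 mm across, 95 mm tall, fixed on a 72 mm wide rubber foot ring on the tray. Origin: centre of its underside; z up. Round mouth on top, 47 mm bore, 30 mm deep. A steel loop handle, 16 mm wide, sticks out along its +x to 67 mm from the centre line; the handle's top is at z = 85 mm and carries the pivot post of the thumb catch.
- mouth (a point): Centre of the dispenser's mouth, level with its edge (95 mm above the dispenser's underside). When the pouring top is home, the underside of its black rim lies at this level and its rim's centre 5.5 mm above this point.
- catch_fin (a point): On the catch's vertical pivot axis, half-way up its thumb fin; 58 mm from the dispenser's centre line along its +x, 25 mm above mouth level. Frame turns with the catch. Fin: upright plate centred here, 24 mm long (x), 5 thick (y), 17 high. It stands on a flat bar 10 mm wide, 4 thick, top face 8.5 mm below this point; bar's nose reaches 31 mm along -x, tail 12 mm along +x.
- catch (a joint): Angle of the thumb catch, rad. 0 = fully across (end stop): nose points at the dispenser's centre line, over the edge of the black rim. Grows as it swings open, anticlockwise from above, to 1.75; so it is closed by turning clockwise. Starts open, stays where left (friction 0.02 N m). It passes 1.5 mm above the rim of a top that is home; one not home blocks it.
- top_rim (a point): Centre of the black ribbed rim of the pouring top (inner lid), half-way up it. Rim: 64 mm across, 11 high, gripped across its sides. Below it a plug 44 mm across, 14 deep, its foot tapered to 37, goes into the mouth; above it a boss 38 mm across, 8 high, hidden under the dust cap. About 0.12 kg. It starts standing on its plug, rim centre 19.5 mm above the tray floor. z up.
- cap_knob (a point): Centre of the knob of the dust cap (outer lid), half-way up it. Knob: upright steel cylinder 18 mm across, 17 high. Below it the cap, an upturned steel cup 47 mm across, 14 high, sits loosely on the black rim round the boss (1.5 mm play), held only by its weight. Nested, this point is 28 mm above the centre of the black rim. About 0.07 kg. z up.
- tray: Dark wooden kettle tray, 360 x 700 mm, fixed; floor 6 mm above the dresser top, rim 16 mm high. Origin: centre of its underside.
- kettle: Pale blue plastic kettle on its round white base (156 mm across), 180 mm tall, with a side handle reaching 113 mm from its centre. Origin: centre of its underside. Leave it alone.
- mug1: Glass mug with cork bottom, 78 mm across, 88 mm tall, handle on its +y side reaching 71 mm from the centre. Origin: centre of its underside. Leave it alone.
- mug2: The second glass mug, the same as the first. Origin: centre of its underside. Leave it alone.
- spoon_dish: White ceramic dish, 116 mm across, 14 mm high, with two steel teaspoons lying in it. Origin: centre of its underside. Leave it alone.

How it is judged (in metres and radians):
On the way, in this order (a step that is already met when the one before it is completed fails the run):
1. the pouring top sits fully home in the dispenser's mouth with the dust cap still nested on it (horizontal distance between top_rim and mouth below 0.004 m and z of top_rim in the frame of dispenser below 0.1025 m and angle between top_rim's own z axis and vertical below 0.06 rad and distance between cap_knob and top_rim below 0.032 m), for 0.2 s.
2. the thumb catch is swung fully across, with the top home and the cap still on it (value of joint catch below 0.2 rad and z of top_rim in the frame of dispenser below 0.1025 m and distance between cap_knob and top_rim below 0.032 m), for 0.2 s.
At the end, for the whole second after the job is handed in: Pouring top home (4 mm of centre, rim within 2 mm of down, tilt under 0.06 rad), catch within 0.2 rad of fully across, dust cap alone held by the fingers, still, upright (0.3 rad), 70 mm or more above where it sat, within 100 mm sideways of the dispenser's centre line (horizontal distance between top_rim and mouth below 0.004 m and z of top_rim in the frame of dispenser below 0.1025 m and angle between top_rim's own z axis and vertical below 0.06 rad and value of joint catch below 0.2 rad and z of cap_knob in the frame of dispenser above 0.1985 m and horizontal distance between cap_knob and mouth below 0.1 m and angle between cap_knob's own z axis and vertical below 0.3 rad and contact force between the fingers and dust_cap above 0.5 N and contact force between dust_cap and pouring_top below 0.05 N and linear speed of dust_cap below 0.05 m/s); the arm keeps its last pose, push and grip.
It fails at once if the dust cap comes off the pouring top before the catch is closed (value of joint catch above 0.3 rad and distance between cap_knob and top_rim above 0.04 m).
It fails at once if the pouring top is dropped (falls freely by more than about 6 mm) (contact force between the fingers and pouring_top below 0.01 N and linear speed of pouring_top above 0.35 m/s).
It fails at once if the locked pouring top is pulled up against the catch (value of joint catch below 0.2 rad and horizontal distance between top_rim and mouth below 0.02 m and z of top_rim in the frame of dispenser above 0.105 m).
It fails at once if the kettle, a mug or the spoon dish is moved (distance of any of kettle, mug1, mug2, spoon_dish from where it was at the start of the episode above 0.02 m).
It also fails if it takes over 56 s, if anything falls off the work surface, if the arm or the gripper's body presses on something with over 40 N, if the wrist force passes 120 N, or if a joint passes its speed limit or range.

## Working session

There is one attempt and no reset: what is moved stays moved. The work goes in short steps, Python scripts to look and compute and a tool call to move; the robot and the scene stay as the last step left them, time stands still between calls to the robot, and variables do not carry over. Pictures are saved under pics/ and viewed, and the job is handed in when it is done.

Besides the shell and the picture viewer there is one more tool, called after "Request:" in YAML: its name, and indented under it one key for each argument. arm_command: Moves the arm, as the interface text tells. Shift numbers are shares of 400 mm and turn numbers shares of 45 degrees, none past 1 either way. Its arguments: {"type":"object","properties":{"series":{"type":"array"},"hand":{"type":"number"},"newtons":{"type":"number"}},"required":["series"]}

```bash
mkdir -p pics; ls
python3 - <<'E'
from workcell import env, grab_frame
import cv2,numpy as np
print(env.state())
for n in ["side","top","wrist"]:
    f=grab_frame(n); cv2.imwrite(f"pics/{n}0.png",f["frame"][:,:,::-1])
    print(n,{k:np.round(v,3).tolist() for k,v in f.items() if k!="frame"})
E
```

```text
pics
{'time_s': 0.0, 'qpos': array([-7.03602673e+01,  1.83518307e+01,  8.97063272e+01, -7.71308324e-04,
        7.20430708e+01, -1.14486354e+00]), 'qvel': array([ 0.04851639,  0.13358631,  0.03942729,  0.04464798, -0.10173926,
        0.04996897]), 'effort': array([-1.00174471e-03, -4.12462485e+01, -2.31980288e+01,  7.29232351e-02,
        4.57993371e-02, -1.53964934e-04]), 'ee_pos': array([ 203.88677361, -537.12339373,  224.11889193]), 'ee_rot': array([-1.79898777e+02, -1.28941137e-03,  2.07848335e+01]), 'force': array([ 0.0764897 , -0.36802773,  0.89394013]), 'torque': array([ 0.00668508, -0.02637747, -0.02106879]), 'gripper_width': 91.33487920670596}
side {'intrinsics': [[490.285, 0.0, 276.206], [0.0, 490.285, 213.52], [0.0, 0.0, 1.0]], 'R': [[-0.96, -0.28, 0.012], [-0.152, 0.487, -0.86], [0.235, -0.828, -0.51]], 't': [539.516, 181.758, 856.221]}
top {'intrinsics': [[520.364, 0.0, 278.002], [0.0, 520.364, 205.105], [0.0, 0.0, 1.0]], 'R': [[0.119, -0.993, -0.002], [-0.971, -0.116, -0.209], [0.207, 0.027, -0.978]], 't': [-41.678, 590.495, 1052.854]}
wrist {'intrinsics': [[291.131, 0.0, 275.2], [0.0, 291.131, 209.903], [0.0, 0.0, 1.0]], 'tool_from_camera': [[-0.001, -0.963, -0.269, 75.721], [1.0, -0.001, -0.0, -0.391], [-0.0, -0.269, 0.963, -159.115], [0.0, 0.0, 0.0, 1.0]]}
```

View pics/side0.png

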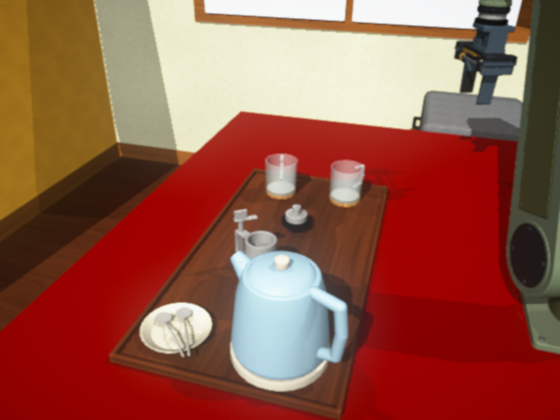

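View pics/top0.png

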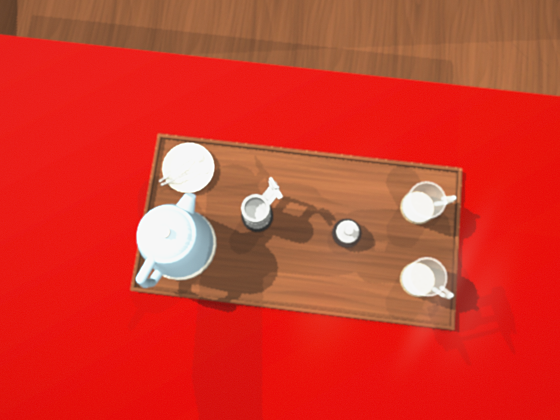

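View pics/wrist0.png

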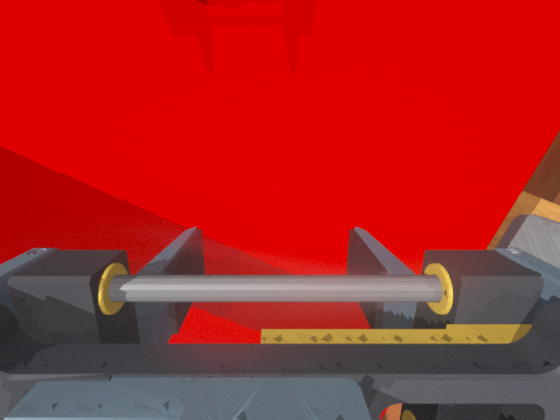

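The top view shows the dispenser at about (257,211) with its handle and catch toward (273,187). The pouring top is at (347,232), the mugs on the right, and the kettle and dish on the left. I'll zoom in and cast rays.

```bash
cat > h.py <<'E'
import cv2,numpy as np
from scipy.spatial.transform import Rotation as Ro
def cam(f,st=None):
    K=f["intrinsics"]
    if "R" in f: R=np.array(f["R"]);t=np.array(f["t"])
    else:
        T=np.eye(4);T[:3,:3]=Ro.from_euler('xyz',st["ee_rot"],degrees=True).as_matrix();T[:3,3]=st["ee_pos"]
        W=np.linalg.inv(T@np.array(f["tool_from_camera"]));R=W[:3,:3];t=W[:3,3]
    return K,R,t
def ray(c,u,v,z):
    K,R,t=c;d=R.T@np.linalg.inv(K)@[u,v,1];o=-R.T@t
    return o+d*(z-o[2])/d[2]
def proj(c,X):
    K,R,t=c;p=K@(R@np.array(X)+t);return p[:2]/p[2]
def tri(c1,p1,c2,p2):
    A=[];b=[]
    for (K,R,t),p in((c1,p1),(c2,p2)):
        d=R.T@np.linalg.inv(K)@[*p,1];d/=np.linalg.norm(d);o=-R.T@t;P=np.eye(3)-np.outer(d,d);A.append(P);b.append(P@o)
    A=np.vstack(A);b=np.hstack(b);x=np.linalg.lstsq(A,b,rcond=None)[0];return x,np.linalg.norm(A@x-b)
E
python3 - <<'E'
from workcell import env, grab_frame
from h import *
f=grab_frame("top");c=cam(f)
im=f["frame"][:,:,::-1]
cv2.imwrite("pics/topz.png",cv2.resize(im[165:265,230:380],(750,500),interpolation=cv2.INTER_CUBIC))
g=grab_frame("side");im=g["frame"][:,:,::-1];cv2.imwrite("pics/sidez.png",cv2.resize(im[190:290,210:340],(780,600),interpolation=cv2.INTER_CUBIC))
print("top",ray(c,347,232,25),"disp",ray(c,257,208,101),"fin",ray(c,274,189,126))
for n,u,v,z in(("kettle",175,243,6),("dish",189,168,6),("m1",427,200,6),("m2",428,277,6)):print(n,ray(c,u,v,z))
E
```

```text
top [ 557.28867663 -127.48590243   25.        ] disp [571.85411633  70.10826613 101.        ] fin [610.02642498  39.14478111 126.        ]
kettle [490.64547908 247.21997307   6.        ]
dish [665.29771672 243.08761479   6.        ]
m1 [ 654.84672785 -302.18981533    6.        ]
m2 [ 482.45460445 -314.66820535    6.        ]
```

View pics/topz.png

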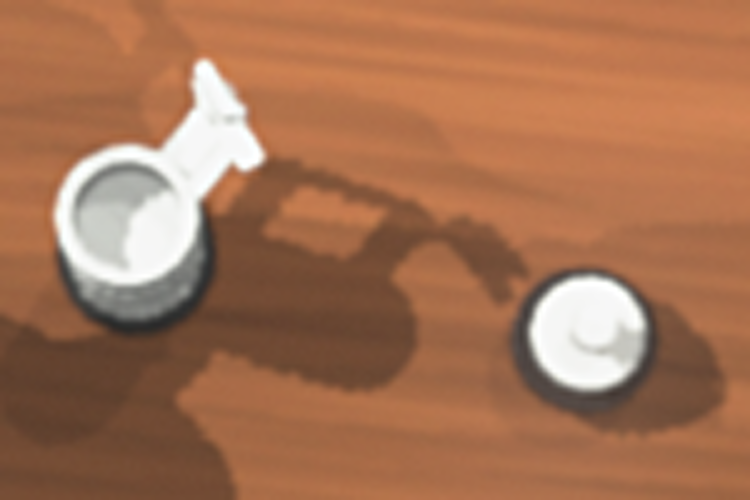

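View pics/sidez.png

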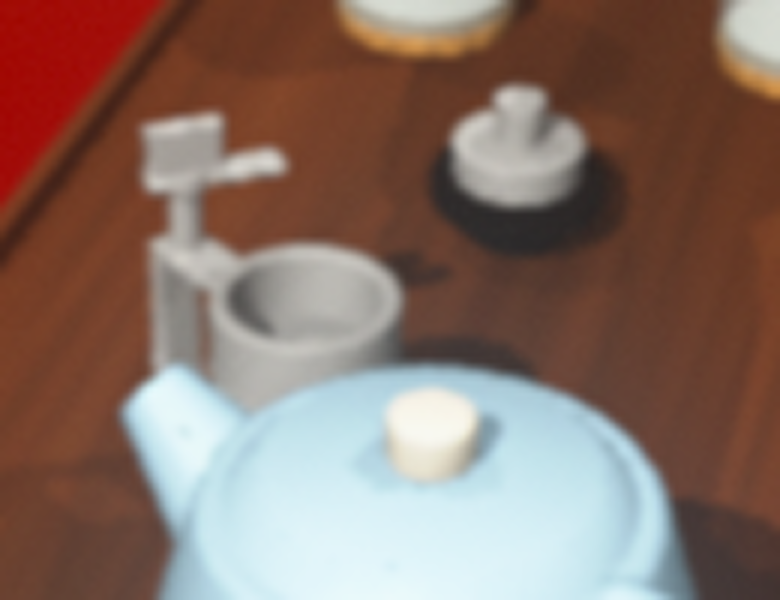

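The dispenser handle points about -39° in world. I'll hold the jaws across the handle at yaw ≈141° and move to a viewing pose that covers both the pouring top and the dispenser.

Request:
arm_command:
  series: [0.053,0.053,0,0,0,0.15,0.053,0.053,0,0,0,0.15,0.053,0.053,0,0,0,0.15,0.053,0.053,0,0,0,0.15,0.053,0.053,0,0,0,0.15,0.053,0.053,0,0,0,0.15,0.053,0.053,0,0,0,0.15,0.053,0.053,0,0,0,0.15,0.053,0.053,0,0,0,0.15,0.053,0.053,0,0,0,0.15,0.053,0.053,0,0,0,0.15,0.053,0.053,0,0,0,0.15,0.053,0.053,0,0,0,0.15,0.053,0.053,0,0,0,0.15,0.053,0.053,0,0,0,0.15,0.053,0.053,0,0,0,0.15,0.053,0.053,0,0,0,0.15,0.053,0.053,0,0,0,0.15,0,0,0,0,0,0,0,0,0,0,0,0]
  hand: 1

```text
time_s: 1.92
ee_pos: [586.2, -154.9, 224.4]
ee_rot: [-180.0, -0.0, 142.4]
force: [0.1, -1.0, -0.3]
gripper_width: 91.2
```

```bash
cat > w.py <<'E'
import sys
from workcell import env, grab_frame
from h import *
st=env.state();f=grab_frame("wrist");n=sys.argv[1]
im=f["frame"][:,:,::-1];cv2.imwrite(f"pics/{n}.png",im)
import pickle;pickle.dump((st,f),open(f"{n}.pkl","wb"))
print({k:np.round(v,2).tolist() for k,v in st.items() if k not in("effort","qvel")})
E
python3 w.py w1
```

```text
{'time_s': 1.92, 'qpos': [-15.88, 21.2, 85.36, -0.01, 73.49, -68.26], 'ee_pos': [586.24, -154.92, 224.4], 'ee_rot': [-179.97, -0.04, 142.38], 'force': [0.12, -1.0, -0.32], 'torque': [0.01, -0.15, -0.02], 'gripper_width': 91.23}
```

View pics/w1.png

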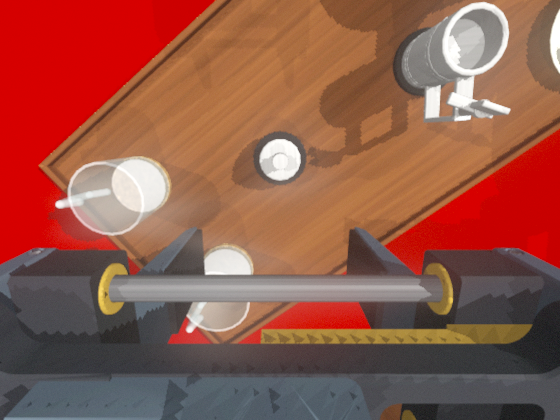

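The wrist view shows the pouring top at about (279,158), the mouth at about (472,40) and the catch near (477,103). I'll fit ellipses to these and zoom.

Run:
```python
import pickle
from h import *
st,f=pickle.load(open("w1.pkl","rb"));c=cam(f,st);im=f["frame"][:,:,::-1]
a=cv2.resize(im[120:200,235:325],(450,400),interpolation=cv2.INTER_CUBIC)
b=cv2.resize(im[0:125,390:515],(400,400),interpolation=cv2.INTER_CUBIC)
cv2.imwrite("pics/w1z.png",np.hstack([a[:400,:400],b]))
hsv=cv2.cvtColor(np.ascontiguousarray(im),cv2.COLOR_BGR2HSV)
gray=((hsv[...,1]<60)).astype(np.uint8)*255
roi=np.zeros_like(gray);roi[115:205,235:325]=1
cn,_=cv2.findContours(gray*roi,cv2.RETR_EXTERNAL,cv2.CHAIN_APPROX_NONE);k=max(cn,key=cv2.contourArea)
e=cv2.fitEllipse(k);print("rim",e,ray(c,*e[0],31)-0)
m=((hsv[...,1]<60)&(hsv[...,2]>120)).astype(np.uint8)*255
cn,_=cv2.findContours(m*roi,cv2.RETR_EXTERNAL,cv2.CHAIN_APPROX_NONE);k=max(cn,key=cv2.contourArea)
e=cv2.fitEllipse(k);print("cap",e,ray(c,*e[0],40))
for z in (31,):print([proj(c,[558,-127,31]), proj(c,[572,70,101])])
```

```text
rim ((279.45928955078125, 157.78781127929688), (50.74565505981445, 51.547367095947266), 4.920767307281494) [ 555.32707611 -124.75708071   31.        ]
cap ((279.611572265625, 159.3191680908203), (41.17460250854492, 41.76560974121094), 7.04890775680542) [ 556.09470535 -125.27178916   40.        ]
[array([279.32920419, 160.72497131]), array([470.37480822,  42.2038316 ])]
```

View pics/w1z.png

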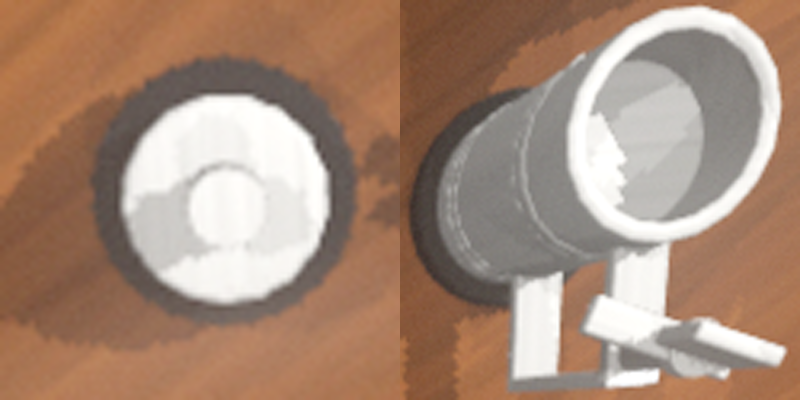

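Request:
arm_command:
  series: [0.014,0.092,0,0,0,0,0.014,0.092,0,0,0,0,0.014,0.092,0,0,0,0,0.014,0.092,0,0,0,0,0.014,0.092,0,0,0,0,0,0,0,0,0,0,0,0,0,0,0,0]

```text
time_s: 2.55
ee_pos: [613.2, 28.4, 225.0]
ee_rot: [-180.0, 0.0, 142.4]
force: [-0.2, -0.3, -0.2]
gripper_width: 91.1
```

```bash
python3 w.py w2
python3 - <<'E'
import cv2
im=cv2.imread("pics/w2.png");cv2.imwrite("pics/w2z.png",cv2.resize(im[90:270,180:400],(792,648))[:600])
E
```

```text
{'time_s': 2.55, 'qpos': [1.6, 21.85, 84.27, -0.03, 73.91, -50.75], 'ee_pos': [613.16, 28.41, 224.96], 'ee_rot': [-179.96, 0.0, 142.35], 'force': [-0.25, -0.31, -0.18], 'torque': [0.04, -0.09, 0.04], 'gripper_width': 91.08}
```

View pics/w2.png

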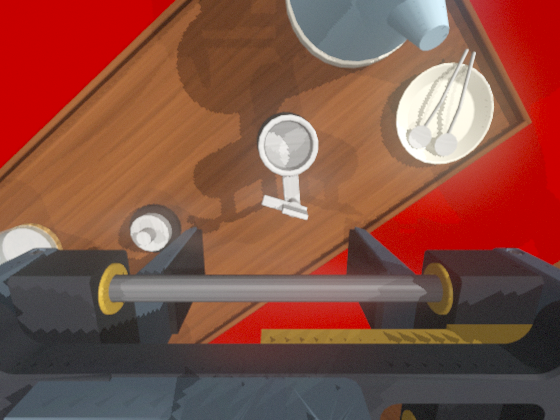

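View pics/w2z.png

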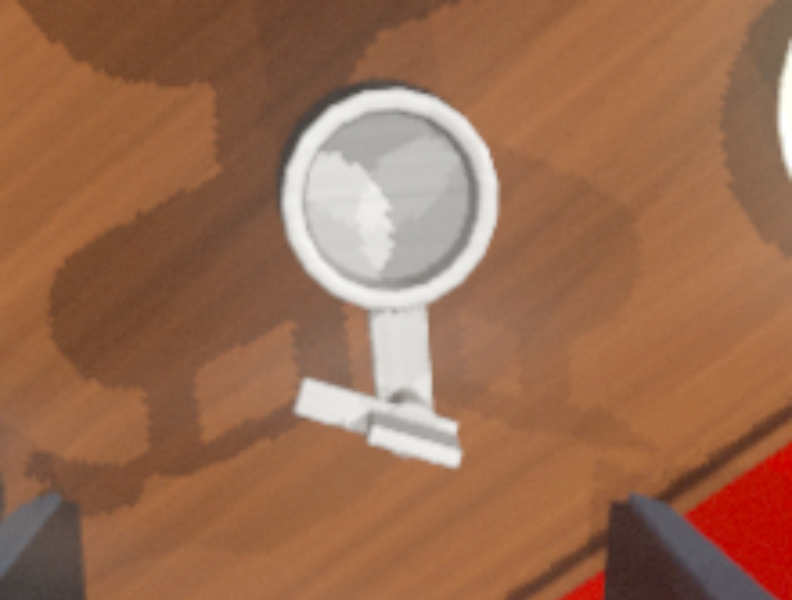

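Zoomed, the mouth's outer edge is centred near (390,197). The fin's top strip runs from (370,435) to (461,460), and the nose is at (300,398).

Run:
```python
import pickle
from h import *
from workcell import grab_frame
st,f=pickle.load(open("w2.pkl","rb"));c=cam(f,st);im=np.ascontiguousarray(f["frame"][:,:,::-1])
hsv=cv2.cvtColor(im,cv2.COLOR_BGR2HSV)
m=((hsv[...,1]<45)&(hsv[...,2]>185)).astype(np.uint8)*255
roi=np.zeros_like(m);roi[105:176,250:330]=1
cn,_=cv2.findContours(m*roi,cv2.RETR_EXTERNAL,cv2.CHAIN_APPROX_NONE);k=max(cn,key=cv2.contourArea)
e=cv2.fitEllipse(k);M=ray(c,*e[0],101);print("mouth outer",e,M)
e2=cv2.minEnclosingCircle(k);print(e2,ray(c,*e2[0],101))
# inner edge
hole=cv2.bitwise_not(m)*roi
cn,_=cv2.findContours(hole,cv2.RETR_EXTERNAL,cv2.CHAIN_APPROX_NONE)
for u,v,n,z in((415,448,"fin",134.5),(302,397,"nose",117.5),(401,390,"handle end c",91)):print(n,ray(c,u/3.6+180,v/3.6+90,z))
a=ray(c,370/3.6+180,435/3.6+90,134.5);b=ray(c,461/3.6+180,459/3.6+90,134.5);d=b-a;print("fin len",np.linalg.norm(d),"ang",np.degrees(np.arctan2(d[1],d[0])))
F=ray(c,415/3.6+180,448/3.6+90,134.5);v=F-M;print("handle",np.hypot(*v[:2]),np.degrees(np.arctan2(v[1],v[0])))
s,_f=pickle.load(open("w1.pkl","rb"));c1=cam(_f,s)
print("tri mouth w1/w2",tri(c1,(472,40),c,e[0]))
```

```text
mouth outer ((288.1997985839844, 144.92405700683594), (58.40933609008789, 60.648963928222656), 7.808247089385986) [572.04617518  75.66638387 101.        ]
((289.0, 145.0), 31.04844856262207) [572.56731313  76.22572534 101.        ]
fin [622.15668518  44.06547776 134.5       ]
nose [597.63630252  26.84883363 117.5       ]
handle end c [617.82232598  45.82674267  91.        ]
fin len 23.53174608755262 ang 37.03375277510727
handle 59.242556318429585 -32.23652770779117
tri mouth w1/w2 (array([572.35791126,  75.69017314,  95.06744143]), np.float64(0.12518188910058245))
```

Request:
arm_command:
  series: [-0.0285,-0.0767,-0.0475,0,0,0,-0.0285,-0.0767,-0.0475,0,0,0,-0.0285,-0.0767,-0.0475,0,0,0,-0.0285,-0.0767,-0.0475,0,0,0,-0.0285,-0.0767,-0.0475,0,0,0,0,0,0,0,0,0,0,0,0,0,0,0]

```text
time_s: 3.18
ee_pos: [554.6, -128.4, 129.2]
ee_rot: [-179.9, -0.1, 141.9]
force: [0.1, -0.1, -0.0]
gripper_width: 90.9
```

```bash
python3 w.py w3
python3 - <<'E'
import cv2,pickle
from h import *
st,f=pickle.load(open("w3.pkl","rb"));c=cam(f,st);im=np.ascontiguousarray(f["frame"][:,:,::-1])
cv2.imwrite("pics/w3z.png",cv2.resize(im[150:300,180:380],(800,600)))
hsv=cv2.cvtColor(im,cv2.COLOR_BGR2HSV)
m=((hsv[...,1]<60)&(hsv[...,2]>120)).astype(np.uint8)*255
roi=np.zeros_like(m);roi[160:270,225:330]=1
cn,_=cv2.findContours(m*roi,cv2.RETR_EXTERNAL,cv2.CHAIN_APPROX_NONE);k=max(cn,key=cv2.contourArea)
e=cv2.fitEllipse(k);print("cap",e,ray(c,*e[0],43))
E
```

```text
{'time_s': 3.18, 'qpos': [-14.19, 22.25, 98.39, -0.01, 59.51, -66.12], 'ee_pos': [554.62, -128.44, 129.16], 'ee_rot': [-179.93, -0.13, 141.94], 'force': [0.14, -0.09, -0.04], 'torque': [0.08, -0.12, -0.0], 'gripper_width': 90.94}
cap ((278.38946533203125, 211.36705017089844), (58.44757843017578, 64.91044616699219), 175.8175506591797) [ 551.00117502 -122.16770204   43.        ]
```

View pics/w3z.png

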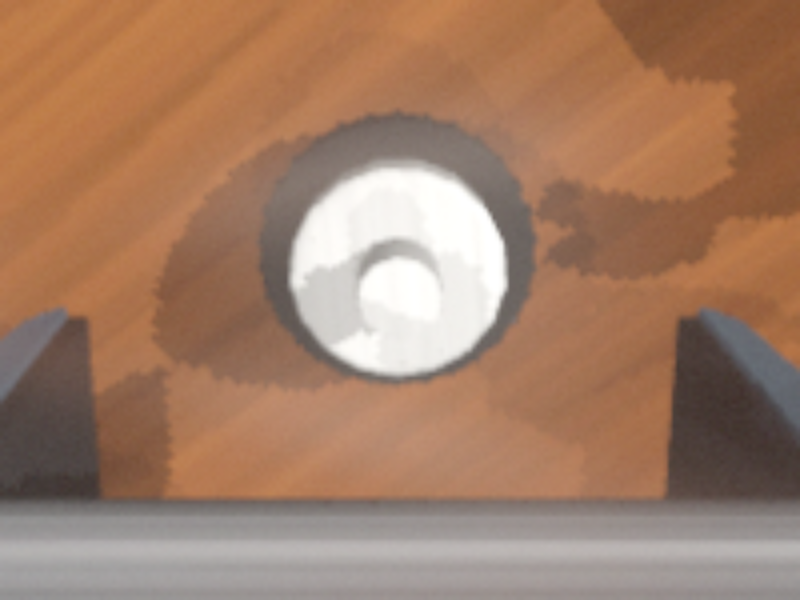

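Run:
```python
import pickle
from h import *
st,f=pickle.load(open("w3.pkl","rb"));c=cam(f,st)
for n,p,z in(("cap",(279.5,217),45),("knob",(279.75,221.75),62),("rim",(279.5,211.75),29)):
    X=ray(c,*p,z);print(n,X)
st,f=pickle.load(open("w1.pkl","rb"));c1=cam(f,st)
print("w1 cap",ray(c1,235+225/5,120+199/5,45),"knob",ray(c1,235+228/5,120+205/5,62))
print(tri(c1,(280.6,161),c,(279.75,221.75)),tri(c1,(280,159.8),c,(279.5,217)))
# tool frame offset
from scipy.spatial.transform import Rotation as Ro
s=pickle.load(open("w3.pkl","rb"))[0];R=Ro.from_euler('xyz',s["ee_rot"],degrees=True)
print(R.inv().apply(ray(c,279.5,217,45)-s["ee_pos"]))
```

```text
cap [ 555.17507087 -124.21421696   45.        ]
knob [ 554.30354318 -123.5524375    62.        ]
rim [ 555.11304615 -123.90758372   29.        ]
w1 cap [ 556.36719455 -125.00403628   45.        ] knob [ 556.28364681 -124.43651631   62.        ]
(array([ 557.01707264, -125.14032374,   52.29705533]), np.float64(0.39621452453253947)) (array([ 556.95646729, -125.40283728,   37.9453583 ]), np.float64(0.0926532316329044))
[ 1.98076683  3.77109844 84.16056087]
```

Request:
arm_command:
  series: [0.001,0.005,-0.045,0,0,0,0.001,0.005,-0.045,0,0,0,0,0,-0.045,0,0,0,0,0,-0.045,0,0,0,0,0,-0.045,0,0,0,0,0,-0.025,0,0,0,0,0,-0.015,0,0,0,0,0,0,0,0,0,0,0,0,0,0,0]

```text
time_s: 3.98
ee_pos: [558.2, -121.3, 24.7]
ee_rot: [180.0, 0.1, 142.3]
force: [-0.3, 0.4, 0.9]
gripper_width: 91.3
```

```bash
python3 w.py w4
python3 - <<'E'
import cv2
im=cv2.imread("pics/w4.png");cv2.imwrite("pics/w4z.png",cv2.resize(im[180:330,180:380],(800,600)))
E
```

```text
{'time_s': 3.98, 'qpos': [-13.42, 29.15, 104.85, 0.01, 45.92, -65.73], 'ee_pos': [558.23, -121.31, 24.69], 'ee_rot': [179.96, 0.07, 142.3], 'force': [-0.32, 0.36, 0.93], 'torque': [0.05, -0.15, -0.03], 'gripper_width': 91.25}
```

View pics/w4z.png

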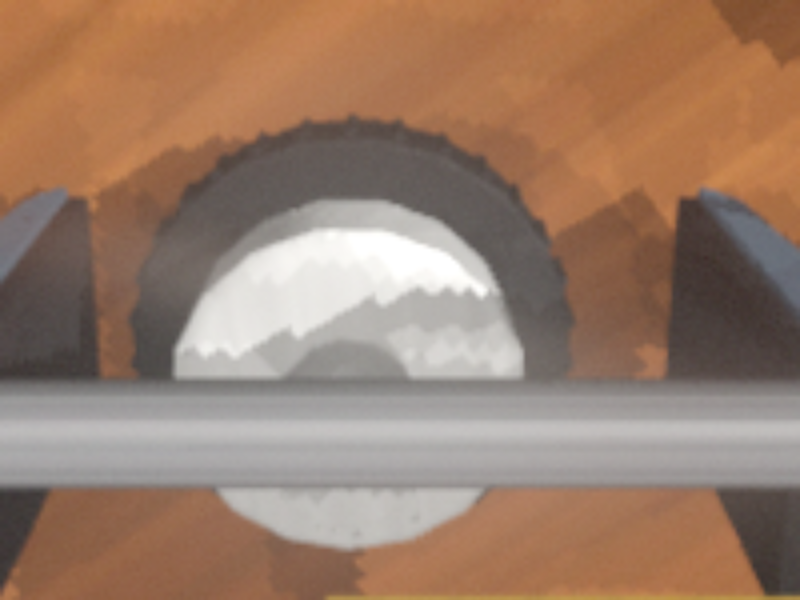

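Request:
arm_command:
  series: [-0.006,-0.009,-0.005,0,0,0,0,0,-0.005,0,0,0,0,0,0,0,0,0,0,0,0,0,0,0,0,0,0,0,0,0]

```text
time_s: 4.45
ee_pos: [555.2, -125.1, 20.2]
ee_rot: [180.0, 0.0, 142.3]
force: [-0.3, -0.2, 0.2]
gripper_width: 91.2
```

```bash
python3 w.py w5
python3 - <<'E'
import cv2
im=cv2.imread("pics/w5.png");cv2.imwrite("pics/w5z.png",cv2.resize(im[180:330,180:380],(800,600)))
E
```

```text
{'time_s': 4.45, 'qpos': [-13.86, 29.36, 105.34, 0.01, 45.27, -66.14], 'ee_pos': [555.18, -125.06, 20.16], 'ee_rot': [179.98, 0.02, 142.28], 'force': [-0.3, -0.22, 0.21], 'torque': [0.04, -0.12, 0.0], 'gripper_width': 91.19}
```

View pics/w5z.png

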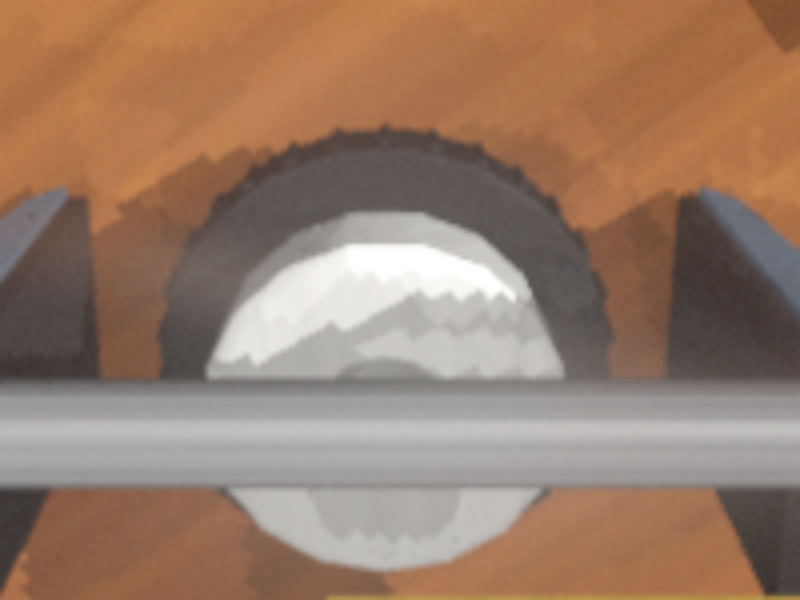

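Run:
```python
import pickle
from h import *
st,f=pickle.load(open("w5.pkl","rb"));T=f["tool_from_camera"];K=f["intrinsics"]
def toolray(u,v,z):
    d=T[:3,:3]@np.linalg.inv(K)@[u,v,1];o=T[:3,3];return o+d*(z-o[2])/d[2]
for n,u,v,z,x in(("rimfar",277,217.5,-10.8,32),("capfar",277,240.8,-24.8,23.5),("capnear",277,322,-24.8,-23.5),("tip L",196.5,228,11,16)):print(n,toolray(u,v,z),x)
```

```text
rimfar [ 30.6694687    1.01991174 -10.8       ] 32
capfar [ 22.94191264   0.94799115 -24.8       ] 23.5
capnear [-23.65536666   0.99460684 -24.8       ] -23.5
tip L [ 17.2299107  -48.53608553  11.        ] 16
```

The top is centred to within about 1 mm, so I'll close on the rim.

Request:
arm_command:
  series: [0,0,0,0,0,0,0,0,0,0,0,0,0,0,0,0,0,0,0,0,0,0,0,0,0,0,0,0,0,0,0,0,0,0,0,0,0,0,0,0,0,0,0,0,0,0,0,0]
  hand: 0
  newtons: 25

```text
time_s: 5.17
ee_pos: [555.1, -124.9, 20.0]
ee_rot: [180.0, 0.0, 142.3]
force: [0.2, 1.0, 0.7]
gripper_width: 64.0
```

Request:
arm_command:
  series: [0,0,0.01,0,0,0,0,0,0.02,0,0,0,0,0,0.035,0,0,0,0,0,0.05,0,0,0,0,0,0.06,0,0,0,0,0,0.06,0,0,0,0,0,0.05,0,0,0,0,0,0.04,0,0,0,0,0,0.025,0,0,0,0,0,0.012,0,0,0,0,0,0,0,0,0,0,0,0,0,0,0]

```text
time_s: 6.17
ee_pos: [554.6, -124.9, 164.1]
ee_rot: [-180.0, -0.1, 142.3]
force: [-0.7, 0.4, -1.9]
gripper_width: 63.4
```

```bash
python3 w.py w6
python3 - <<'E'
import cv2
from workcell import grab_frame
im=cv2.imread("pics/w6.png");a=cv2.resize(im[180:330,180:380],(400,300))
s=grab_frame("side")["frame"][:,:,::-1];b=cv2.resize(s[100:250,210:410],(400,300))
cv2.imwrite("pics/w6z.png",cv2.hconcat([a,b]))
E
```

```text
{'time_s': 6.17, 'qpos': [-13.85, 20.33, 95.83, 0.0, 63.91, -66.14], 'ee_pos': [554.55, -124.88, 164.12], 'ee_rot': [-179.97, -0.07, 142.29], 'force': [-0.7, 0.36, -1.94], 'torque': [0.09, -0.09, -0.01], 'gripper_width': 63.41}
```

View pics/w6z.png

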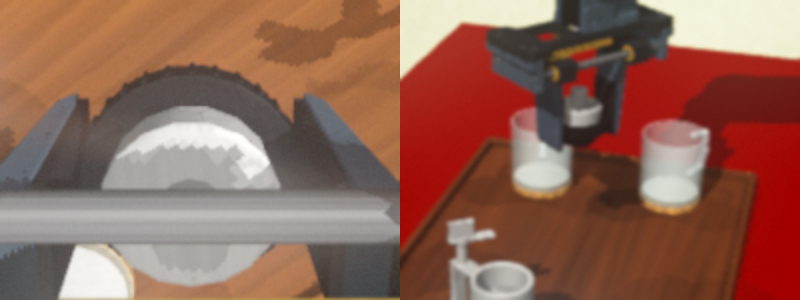

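Run:
```python
from workcell import grab_frame
from h import *
f=grab_frame("top");c=cam(f)
a=cv2.imread("pics/topz.png")
hsv=cv2.cvtColor(a,cv2.COLOR_BGR2HSV)
m=((hsv[...,1]<40)&(hsv[...,2]>170)).astype(np.uint8)*255
cn,_=cv2.findContours(m,cv2.RETR_EXTERNAL,cv2.CHAIN_APPROX_NONE)
for k in cn:
    if cv2.contourArea(k)>3000:
        e=cv2.fitEllipse(k);print(e)
for n,x,y,z in(("cap",588,331,45),("mouth",129,214,101)):print(n,ray(c,(x+.5)/5+229.5,(y+.5)/5+164.5,z))
```

```text
((587.0152587890625, 332.50140380859375), (112.15827178955078, 112.57864379882812), 46.67985534667969)
((152.69432067871094, 188.2910614013672), (134.28086853027344, 252.0739288330078), 42.081085205078125)
cap [ 556.44508079 -125.43388567   45.        ]
mouth [572.7173572   73.55152305 101.        ]
```

Request:
arm_command:
  series: [0.0052,0.03,0,0,0,0,0.0052,0.06,0,0,0,0,0.0052,0.08,0,0,0,0,0.0052,0.08,0,0,0,0,0.0052,0.08,0,0,0,0,0.0052,0.08,0,0,0,0,0.0052,0.06,0,0,0,0,0.0052,0.03,0,0,0,0,0,0,0,0,0,0,0,0,0,0,0,0,0,0,-0.03,0,0,0,0,0,-0.03,0,0,0,0,0,-0.02,0,0,0,0,0,0,0,0,0,0,0,0,0,0,0]

```text
time_s: 7.57
ee_pos: [571.5, 74.0, 132.4]
ee_rot: [-179.9, -0.0, 142.2]
force: [0.2, -0.5, -2.4]
gripper_width: 63.5
```

```bash
python3 w.py w7
python3 - <<'E'
import cv2
from workcell import grab_frame
im=cv2.imread("pics/w7.png");a=cv2.resize(im[100:330,150:400],(400,368))
s=grab_frame("side")["frame"][:,:,::-1];b=cv2.resize(s[140:278,190:340],(400,368),interpolation=cv2.INTER_CUBIC)
cv2.imwrite("pics/w7z.png",cv2.hconcat([a,b]))
E
```

```text
{'time_s': 7.57, 'qpos': [6.25, 22.6, 97.27, -0.01, 60.19, -45.97], 'ee_pos': [571.48, 74.04, 132.45], 'ee_rot': [-179.95, -0.04, 142.22], 'force': [0.19, -0.55, -2.43], 'torque': [0.09, -0.12, -0.03], 'gripper_width': 63.47}
```

View pics/w7z.png

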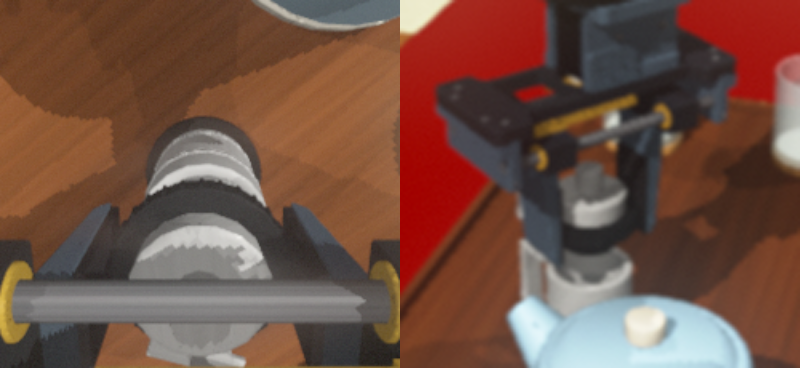

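Request:
arm_command:
  series: [0.003,0.003,-0.01,0,0,0,0,0,-0.015,0,0,0,0,0,-0.01,0,0,0,0,0,-0.005,0,0,0,0,0,-0.005,0,0,0,0,0,-0.005,0,0,0,0,0,-0.005,0,0,0,0,0,0,0,0,0]

```text
time_s: 8.33
ee_pos: [572.7, 76.2, 110.4]
ee_rot: [-180.0, -0.0, 142.3]
force: [0.2, 0.3, -2.2]
gripper_width: 63.4
```

Request:
arm_command:
  series: [0,0,-0.005,0,0,0,0,0,-0.005,0,0,0,0,0,-0.005,0,0,0,0,0,0,0,0,0]

```text
time_s: 8.67
ee_pos: [572.5, 76.1, 104.3]
ee_rot: [-180.0, -0.0, 142.3]
force: [-1.4, -1.8, -2.2]
gripper_width: 63.2
```

Request:
arm_command:
  series: [-0.002,-0.002,-0.003,0,0,0,0,0,-0.003,0,0,0,0,0,0,0,0,0]

```text
time_s: 8.92
ee_pos: [572.2, 75.4, 102.1]
ee_rot: [180.0, 0.0, 142.3]
force: [-0.5, -0.1, -1.4]
gripper_width: 63.4
```

Request:
arm_command:
  series: [0,0,-0.003,0,0,0,0,0,-0.002,0,0,0,0,0,0,0,0,0]

```text
time_s: 9.17
ee_pos: [572.4, 75.5, 100.9]
ee_rot: [180.0, 0.0, 142.3]
force: [-0.3, -0.5, 2.3]
gripper_width: 63.3
```

Request:
arm_command:
  series: [0,0,-0.003,0,0,0,0,0,-0.001,0,0,0,0,0,0,0,0,0]

```text
time_s: 9.42
ee_pos: [572.4, 75.5, 100.9]
ee_rot: [179.9, 0.1, 142.3]
force: [-4.0, 0.1, 10.8]
gripper_width: 63.3
```

The rim is seated firmly: z stopped at 100.9 with about 11 N upward. I'll release and check.

Request:
arm_command:
  series: [0,0,0.002,0,0,0,0,0,0,0,0,0,0,0,0,0,0,0,0,0,0,0,0,0,0,0,0,0,0,0]
  hand: 0.9

```text
time_s: 9.83
ee_pos: [572.0, 75.4, 99.2]
ee_rot: [-180.0, -0.0, 142.3]
force: [0.4, -0.6, -0.1]
gripper_width: 82.1
```

Request:
arm_command:
  series: [0,0,0.03,0,0,0,0,0,0.06,0,0,0,0,0,0.08,0,0,0,0,0,0.05,0,0,0,0,0,0,0,0,0,0,0,0,0,0,0]

```text
time_s: 10.33
ee_pos: [572.6, 75.5, 188.4]
ee_rot: [179.9, 0.1, 142.3]
force: [-0.8, -0.4, -0.4]
gripper_width: 82.1
```

```bash
python3 w.py w8
python3 - <<'E'
import cv2
from workcell import grab_frame
im=cv2.imread("pics/w8.png");a=cv2.resize(im[130:280,180:380],(533,400),interpolation=cv2.INTER_CUBIC)
s=grab_frame("side")["frame"][:,:,::-1];b=cv2.resize(s[190:290,220:285],(260,400),interpolation=cv2.INTER_CUBIC)
cv2.imwrite("pics/w8z.png",cv2.hconcat([a,b]))
E
```

```text
{'time_s': 10.33, 'qpos': [6.36, 19.91, 92.72, 0.0, 67.24, -45.92], 'ee_pos': [572.63, 75.46, 188.39], 'ee_rot': [179.9, 0.1, 142.29], 'force': [-0.85, -0.41, -0.43], 'torque': [0.08, -0.14, 0.03], 'gripper_width': 82.12}
```

View pics/w8z.png

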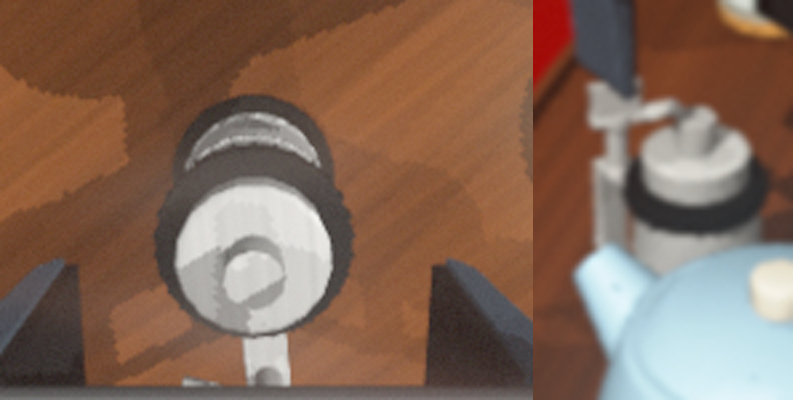

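Request:
arm_command:
  series: [0.011,-0.007,0,0,0,0.15,0.011,-0.007,0,0,0,0.15,0.011,-0.007,0,0,0,0.15,0.011,-0.007,0,0,0,0.15,0.011,-0.007,0,0,0,0.15,0.011,-0.007,0,0,0,0.15,0.011,-0.007,0,0,0,0.15,0.011,-0.007,0,0,0,0.15,0.011,-0.007,0,0,0,0.15,0.011,-0.007,0,0,0,0.15,0.011,-0.007,0,0,0,0.15,0,0,0,0,0,0,0,0,0,0,0,0]
  hand: 0.27

```text
time_s: 11.52
ee_pos: [619.8, 44.5, 185.8]
ee_rot: [179.9, -0.2, -143.7]
force: [-0.2, 0.1, 0.4]
gripper_width: 24.7
```

```bash
python3 w.py w9
python3 - <<'E'
import cv2
im=cv2.imread("pics/w9.png");a=cv2.resize(im[130:280,180:380],(800,600),interpolation=cv2.INTER_CUBIC)
cv2.imwrite("pics/w9z.png",a)
E
```

```text
{'time_s': 11.52, 'qpos': [3.04, 24.02, 86.59, 0.01, 69.58, -123.31], 'ee_pos': [619.77, 44.52, 185.84], 'ee_rot': [179.89, -0.15, -143.65], 'force': [-0.18, 0.05, 0.37], 'torque': [0.12, -0.12, 0.0], 'gripper_width': 24.65}
```

View pics/w9z.png

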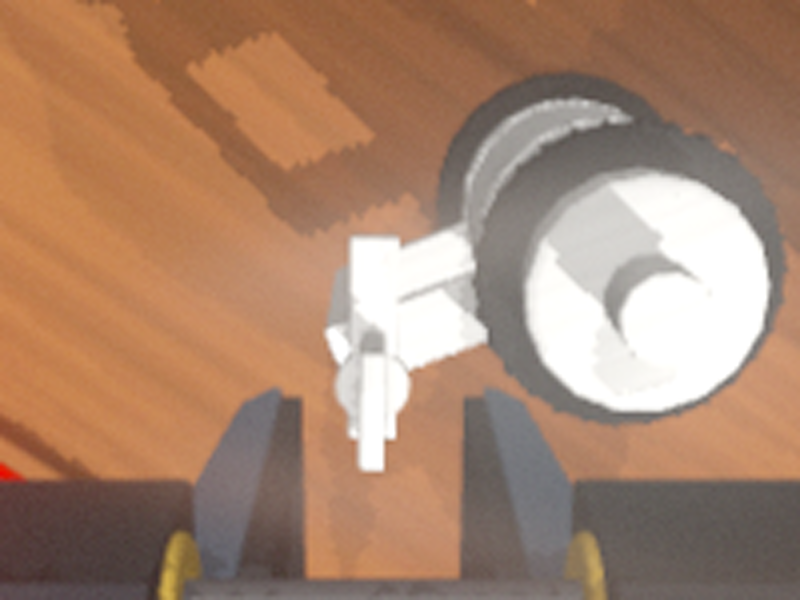

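The fin top strip runs vertically from (371,352) to (371,470) in the zoom, so the jaws are aligned with it. Next I'll find the offset to its centre.

Run:
```python
import pickle
from h import *
st,f=pickle.load(open("w9.pkl","rb"));T=f["tool_from_camera"];K=f["intrinsics"];c=cam(f,st)
q=lambda x,y:(x/4+180-.4,y/4+130-.4)
for n,x,y,z in(("fin0",371,352,134.5),("fin1",371,470,134.5),("cap",648,290,126),("knob",668,318,143),("nose",375,238,117.5)):print(n,ray(c,*q(x,y),z))
F=(ray(c,*q(371,352),134.5)+ray(c,*q(371,470),134.5))/2
C=ray(c,*q(648,290),126);d=F-C;print(F,np.hypot(*d[:2]),np.degrees(np.arctan2(d[1],d[0])))
X=np.linalg.inv(T)
R=Ro.from_euler('xyz',st["ee_rot"],degrees=True)
print("fin in tool",R.inv().apply(F-st["ee_pos"]))
# finger symmetric center
```

```text
fin0 [611.67278417  36.48219747 134.5       ]
fin1 [631.03236596  50.62989315 134.5       ]
cap [571.88720712  73.84170428 126.        ]
knob [572.75385294  74.33849937 143.        ]
nose [596.32667924  26.09773152 117.5       ]
[621.35257507  43.55604531 134.5       ] 58.000377282668225 -31.477462639840695
fin in tool [-0.84482627 -1.81940595 51.33018751]
```

Request:
arm_command:
  series: [0.004,-0.002,-0.02,0,0,0,0,0,-0.04,0,0,0,0,0,-0.04,0,0,0,0,0,-0.02,0,0,0,0,0,-0.012,0,0,0,0,0,0,0,0,0,0,0,0,0,0,0]

```text
time_s: 12.15
ee_pos: [622.3, 43.9, 134.9]
ee_rot: [-180.0, 0.0, -143.5]
force: [0.3, 1.1, -0.6]
gripper_width: 24.5
```

```bash
python3 w.py w10
python3 - <<'E'
import cv2
from workcell import grab_frame
im=cv2.imread("pics/w10.png");a=cv2.resize(im[150:300,180:380],(533,400),interpolation=cv2.INTER_CUBIC)
s=grab_frame("side")["frame"][:,:,::-1];b=cv2.resize(s[190:290,220:285],(260,400),interpolation=cv2.INTER_CUBIC)
cv2.imwrite("pics/w10z.png",cv2.hconcat([a,b]))
E
```

```text
{'time_s': 12.15, 'qpos': [2.98, 26.39, 90.47, 0.0, 63.13, -123.55], 'ee_pos': [622.3, 43.88, 134.94], 'ee_rot': [-179.99, 0.02, -143.48], 'force': [0.3, 1.06, -0.64], 'torque': [0.14, -0.11, 0.08], 'gripper_width': 24.55}
```

View pics/w10z.png

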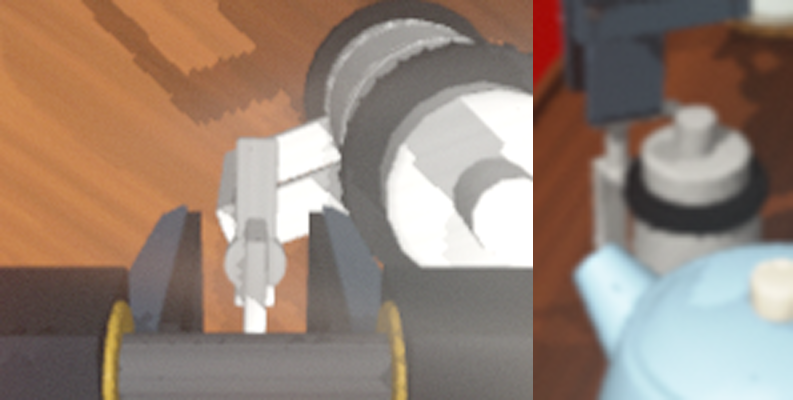

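Request:
arm_command:
  series: [0,0,-0.005,0,0,0,0,0,-0.003,0,0,0,0,0,0,0,0,0,0,0,0,0,0,0,0,0,0,0,0,0]
  hand: 0.1
  newtons: 5

```text
time_s: 12.67
ee_pos: [622.2, 43.8, 131.7]
ee_rot: [-180.0, 0.0, -143.5]
force: [0.6, 0.9, 0.0]
gripper_width: 9.4
```

Request:
arm_command:
  series: [0,0,0,0,0,-0.1,0,0,0,0,0,-0.15,0,0,0,0,0,-0.15,0,0,0,0,0,-0.15,0,0,0,0,0,-0.15,0,0,0,0,0,0]

```text
time_s: 13.17
ee_pos: [622.2, 43.7, 131.7]
ee_rot: [-180.0, 0.0, -175.1]
force: [1.6, 0.1, -0.3]
gripper_width: 9.4
```

Request:
arm_command:
  series: [0,0,0,0,0,-0.15,0,0,0,0,0,-0.15,0,0,0,0,0,-0.15,0,0,0,0,0,-0.15,0,0,0,0,0,-0.15,0,0,0,0,0,0]

```text
time_s: 13.67
ee_pos: [622.2, 43.6, 131.7]
ee_rot: [-180.0, 0.0, 151.3]
force: [0.0, 0.1, -0.5]
gripper_width: 8.8
```

```bash
python3 w.py w11
python3 - <<'E'
import cv2
from workcell import grab_frame
im=cv2.imread("pics/w11.png");a=cv2.resize(im[130:280,180:380],(533,400),interpolation=cv2.INTER_CUBIC)
s=grab_frame("side")["frame"][:,:,::-1];b=cv2.resize(s[190:290,220:285],(260,400),interpolation=cv2.INTER_CUBIC)
cv2.imwrite("pics/w11z.png",cv2.hconcat([a,b]))
E
```

```text
{'time_s': 13.67, 'qpos': [2.96, 26.54, 90.73, -0.01, 62.72, -58.37], 'ee_pos': [622.19, 43.64, 131.66], 'ee_rot': [-180.0, 0.02, 151.34], 'force': [0.05, 0.09, -0.51], 'torque': [0.02, -0.14, 0.02], 'gripper_width': 8.84}
```

View pics/w11z.png

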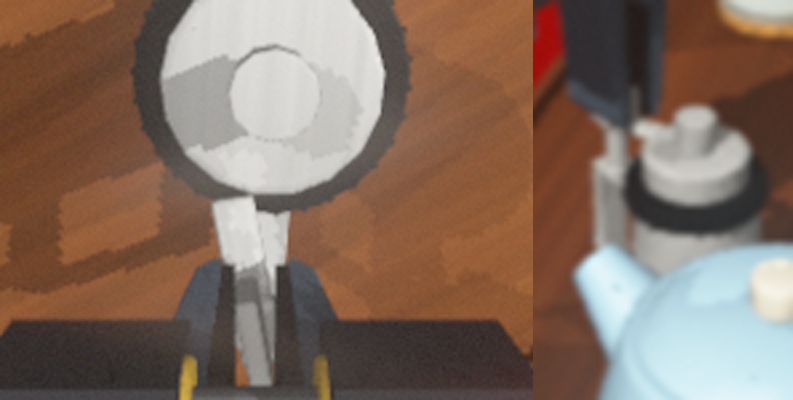

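Request:
arm_command:
  series: [0,0,0,0,0,0,0,0,0,0,0,0,0,0,0,0,0,0,0,0,0,0,0,0]
  hand: 0
  newtons: 5

```text
time_s: 14.1
ee_pos: [621.9, 43.7, 131.6]
ee_rot: [-180.0, -0.0, 151.3]
force: [-1.0, -0.7, 1.6]
gripper_width: 5.2
```

Request:
arm_command:
  series: [0,0,0,0,0,-0.06,0,0,0,0,0,0,0,0,0,0,0,0]

```text
time_s: 14.35
ee_pos: [621.9, 43.7, 131.6]
ee_rot: [-180.0, -0.0, 148.7]
force: [-0.2, -0.9, 1.8]
gripper_width: 5.2
```

```bash
python3 w.py w12
python3 - <<'E'
import cv2
from workcell import grab_frame
im=cv2.imread("pics/w12.png");a=cv2.resize(im[130:280,180:380],(533,400),interpolation=cv2.INTER_CUBIC)
s=grab_frame("side")["frame"][:,:,::-1];b=cv2.resize(s[190:290,220:285],(260,400),interpolation=cv2.INTER_CUBIC)
cv2.imwrite("pics/w12z.png",cv2.hconcat([a,b]))
E
```

```text
{'time_s': 14.35, 'qpos': [2.97, 26.53, 90.74, -0.0, 62.75, -55.7], 'ee_pos': [621.88, 43.71, 131.59], 'ee_rot': [-179.98, -0.02, 148.67], 'force': [-0.19, -0.86, 1.78], 'torque': [-0.15, 0.13, -0.08], 'gripper_width': 5.23}
```

View pics/w12z.png

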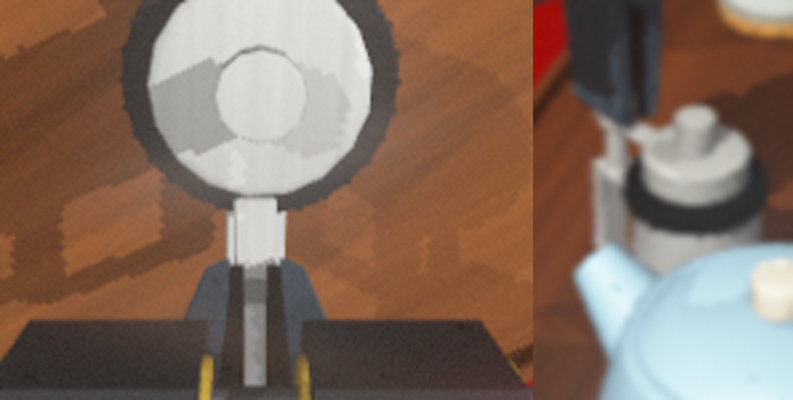

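Request:
arm_command:
  series: [0,0,0,0,0,-0.05,0,0,0,0,0,-0.05,0,0,0,0,0,0,0,0,0,0,0,0]

```text
time_s: 14.78
ee_pos: [621.9, 43.7, 131.6]
ee_rot: [-180.0, -0.0, 144.2]
force: [-1.2, -0.8, 1.0]
gripper_width: 6.0
```

```bash
python3 w.py w13
python3 - <<'E'
import cv2
im=cv2.imread("pics/w13.png");a=cv2.resize(im[130:280,180:380],(533,400),interpolation=cv2.INTER_CUBIC)
cv2.imwrite("pics/w13z.png",a)
E
```

```text
{'time_s': 14.78, 'qpos': [2.97, 26.54, 90.74, -0.01, 62.74, -51.21], 'ee_pos': [621.93, 43.72, 131.56], 'ee_rot': [-179.98, -0.01, 144.19], 'force': [-1.22, -0.82, 1.0], 'torque': [-0.18, 0.12, 0.12], 'gripper_width': 5.97}
```

View pics/w13z.png

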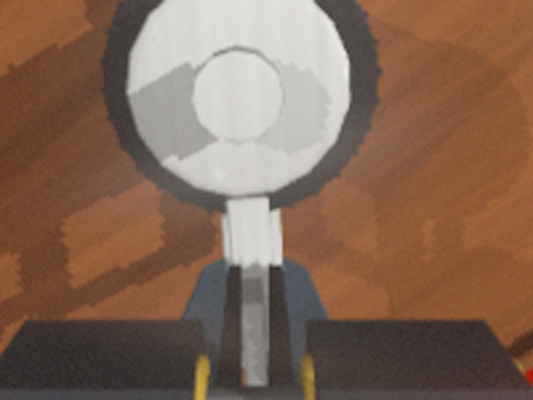

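The jaw opening grew from 5.2 to 6.0 mm and the torque flipped to +0.12 N m, so the catch is against its end stop. I'll release it and rise.

Request:
arm_command:
  series: [0,0,0,0,0,0,0,0,0,0,0,0,0,0,0,0,0,0,0,0,0.02,0,0,0,0,0,0.05,0,0,0,0,0,0.05,0,0,0,0,0,0.02,0,0,0,0,0,0,0,0,0,0,0,0,0,0,0]
  hand: 0.27

```text
time_s: 15.58
ee_pos: [622.1, 43.9, 187.7]
ee_rot: [180.0, 0.0, 144.1]
force: [-0.4, -1.0, 0.3]
gripper_width: 24.4
```

```bash
python3 w.py w14
python3 - <<'E'
import cv2
im=cv2.imread("pics/w14.png");a=cv2.resize(im[100:280,160:400],(800,600),interpolation=cv2.INTER_CUBIC)
cv2.imwrite("pics/w14z.png",a)
E
```

```text
{'time_s': 15.58, 'qpos': [2.97, 24.03, 86.28, 0.01, 69.64, -51.12], 'ee_pos': [622.12, 43.87, 187.75], 'ee_rot': [179.97, 0.03, 144.09], 'force': [-0.39, -1.0, 0.34], 'torque': [0.05, -0.14, -0.04], 'gripper_width': 24.4}
```

View pics/w14z.png

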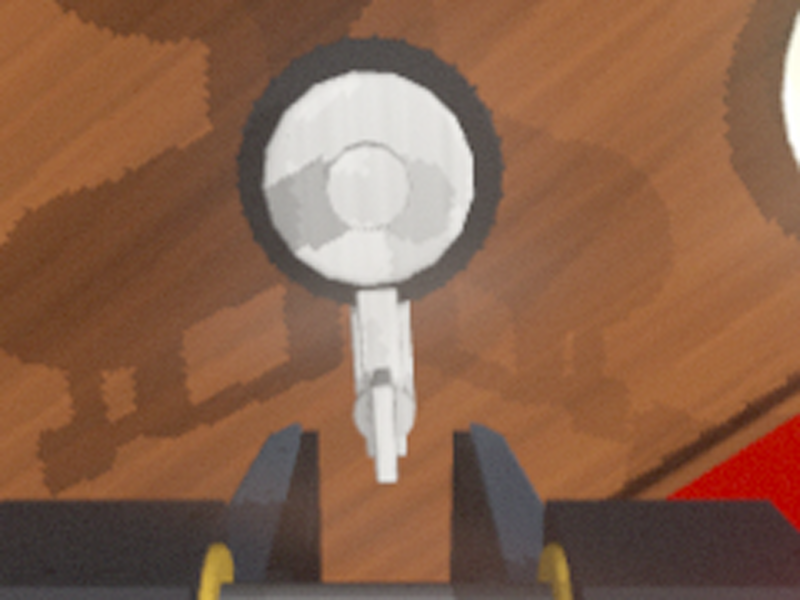

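The catch is in line with the handle, its nose over the rim, and the cap is still on. I'll locate the knob.

Run:
```python
import pickle
from h import *
st,f=pickle.load(open("w14.pkl","rb"));c=cam(f,st)
s=600/180;q=lambda x,y:(x/s+160-.35,y/s+100-.35)
K=ray(c,*q(367,185),143);C=ray(c,*q(368,177),126);print("knob",K,"cap",C,"delta",(K-st["ee_pos"])/400)
F=ray(c,*q(386,436),134.5);N=ray(c,*q(377,291),117.5);print("fin",F,"ang handle",np.degrees(np.arctan2(*(F-C)[[1,0]])),"catch",np.degrees(np.arctan2(*(F-N)[[1,0]])))
```

```text
knob [572.48427161  75.29673578 143.        ] cap [572.19958925  75.41023897 126.        ] delta [-0.12409228  0.07857187 -0.11187383]
fin [621.849981    44.38799104 134.5       ] ang handle -31.99770918387068 catch -31.96110501486095
```

Request:
arm_command:
  series: [-0.0414,0.0262,0,0,0,0,-0.0414,0.0262,0,0,0,0,-0.0414,0.0262,0,0,0,0,0,0,0,0,0,0,0,0,0,0,0,0,0,0,-0.03,0,0,0,0,0,-0.04,0,0,0,0,0,-0.03,0,0,0,0,0,-0.01,0,0,0,0,0,0,0,0,0,0,0,0,0,0,0]
  hand: 0.5

```text
time_s: 16.55
ee_pos: [573.1, 75.0, 143.5]
ee_rot: [180.0, 0.0, 144.1]
force: [-1.2, 0.9, 0.7]
gripper_width: 45.7
```

```bash
python3 w.py w15
python3 - <<'E'
import cv2
from workcell import grab_frame
im=cv2.imread("pics/w15.png");a=cv2.resize(im[150:330,180:380],(400,360),interpolation=cv2.INTER_CUBIC)
s=grab_frame("side")["frame"][:,:,::-1];b=cv2.resize(s[190:280,210:310],(400,360),interpolation=cv2.INTER_CUBIC)
cv2.imwrite("pics/w15z.png",cv2.hconcat([a,b]))
E
```

```text
{'time_s': 16.55, 'qpos': [6.31, 22.13, 96.26, -0.0, 61.61, -47.75], 'ee_pos': [573.05, 74.95, 143.46], 'ee_rot': [180.0, 0.01, 144.07], 'force': [-1.23, 0.93, 0.74], 'torque': [0.1, -0.2, -0.01], 'gripper_width': 45.69}
```

View pics/w15z.png

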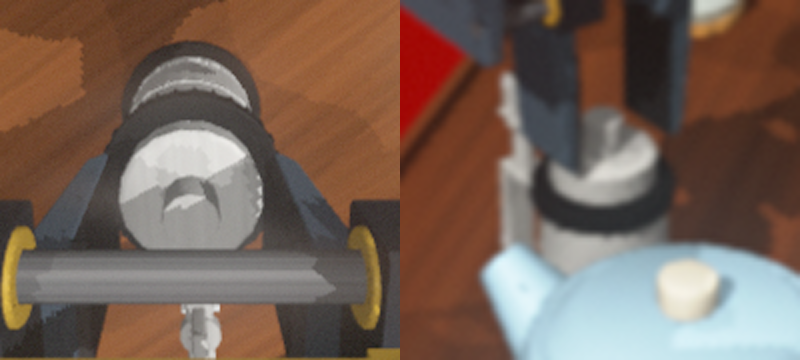

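Request:
arm_command:
  series: [0,0,-0.005,0,0,0,0,0,-0.003,0,0,0,0,0,0,0,0,0]

```text
time_s: 16.9
ee_pos: [572.4, 75.3, 140.5]
ee_rot: [180.0, 0.0, 144.1]
force: [-0.4, -0.8, -0.6]
gripper_width: 45.2
```

Request:
arm_command:
  series: [0,0,0,0,0,0,0,0,0,0,0,0,0,0,0,0,0,0,0,0,0,0,0,0,0,0,0,0,0,0,0,0,0,0,0,0,0,0,0,0,0,0]
  hand: 0
  newtons: 15

```text
time_s: 17.48
ee_pos: [572.4, 75.3, 140.4]
ee_rot: [180.0, 0.0, 144.1]
force: [-0.8, 1.1, 0.3]
gripper_width: 17.3
```

Request:
arm_command:
  series: [0,0,0.005,0,0,0,0,0,0.005,0,0,0,0,0,0.01,0,0,0,0,0,0.01,0,0,0,0,0,0,0,0,0]

```text
time_s: 17.9
ee_pos: [573.1, 75.3, 153.5]
ee_rot: [179.9, 0.1, 144.1]
force: [1.0, -0.0, -0.9]
gripper_width: 16.9
```

Request:
arm_command:
  series: [0,0,0.01,0,0,0,0,0,0.02,0,0,0,0,0,0.03,0,0,0,0,0,0.04,0,0,0,0,0,0.04,0,0,0,0,0,0.03,0,0,0,0,0,0.015,0,0,0,0,0,0.005,0,0,0,0,0,0,0,0,0,0,0,0,0,0,0,0,0,0,0,0,0]

```text
time_s: 18.82
ee_pos: [571.9, 75.2, 227.4]
ee_rot: [-179.9, -0.1, 144.1]
force: [0.1, -0.5, -0.6]
gripper_width: 17.4
```

```bash
python3 w.py w16
python3 - <<'E'
import cv2
from workcell import grab_frame
im=cv2.imread("pics/w16.png");a=cv2.resize(im[120:300,180:380],(400,360),interpolation=cv2.INTER_CUBIC)
s=grab_frame("side")["frame"][:,:,::-1];b=cv2.resize(s[150:285,190:340],(400,360),interpolation=cv2.INTER_CUBIC)
cv2.imwrite("pics/w16z.png",cv2.hconcat([a,b]))
t=grab_frame("top")["frame"][:,:,::-1];cv2.imwrite("pics/top16.png",t)
E
```

```text
{'time_s': 18.82, 'qpos': [6.35, 18.45, 89.08, 0.0, 72.58, -47.74], 'ee_pos': [571.91, 75.18, 227.44], 'ee_rot': [-179.93, -0.08, 144.09], 'force': [0.09, -0.54, -0.61], 'torque': [0.06, -0.13, -0.02], 'gripper_width': 17.39}
```

View pics/w16z.png

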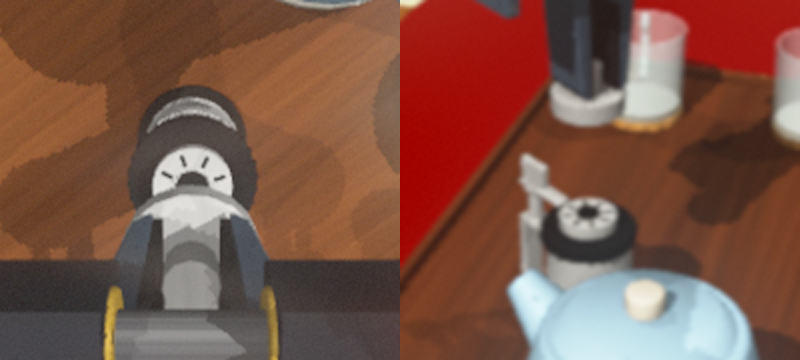

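View pics/top16.png

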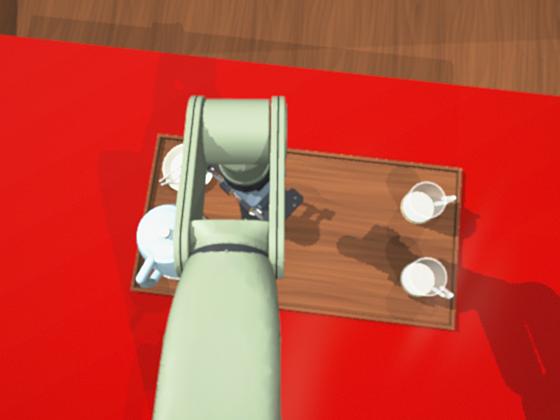

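The cap is held upright about 87 mm above its seat. The top is still home with the boss showing, the catch lies across the rim, and the mugs and kettle are where they were. Handing in.

```bash
python3 -c "
from workcell import env
print(env.state()['ee_pos'],env.state()['gripper_width']);print(env.job_done())"
```

```text
[572.12989512  75.19498538 227.66118543] 17.439439513716064
the job is handed in; nothing more can be done
None
```

I carried out all three steps and handed the job in at about 19 s of the 56 s limit. The interface gives no verdict, so what follows is from my own checks.

- **Pouring top:** I picked it up by the black rim with the cap on and lowered it into the mouth. It stopped at the expected height with about 11 N pushing back up, so I took it as fully home before letting go.
- **Catch:** I turned the fin clockwise about 68° to its end stop. There the jaw opening grew from 5.2 to 6.0 mm and the torque changed sign. A picture afterwards showed the catch in line with the handle to within about 0.1°.
- **Dust cap:** I lifted it alone by the knob and am still holding it upright, about 87 mm above where it sat and over the dispenser.

**Last checks:** the final pictures show the boss of the seated top with its rim level and the catch across it. The kettle and mugs look unmoved. The arm hid most of the spoon dish, so I checked only the part that shows.

**Disagreements:**
- The overhead and wrist cameras differed by about 2 mm on the mouth's position. I aimed between them, corrected once from the wrist view, and eased back about 1 mm when a small side force appeared during lowering.
- Heights worked out from two wrist views came out 6 to 9 mm low, so I used the given heights instead.
- The gripper reads 17.4 mm on the 18 mm knob. It read about 0.6 mm low on the 64 mm rim too, so I took it as reading error.

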